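# Open the tool box with the stiff paddle latch

### The arm

A 7-joint arm with a two-finger parallel gripper is mounted at the origin on a cart in front of the work surface, level with it; the furniture and walls round the work are solid. World frame = base frame: x ahead of the robot, y to its left, z up, the work surface at z = 0. Lengths are in m, angles in degrees, forces in N, time in s.
With the tool pointing down it reaches from about 0.4 to 0.9 m from the base axis. Payload 5.6 kg.
Tool frame: the origin (TCP) lies between the finger pads; the fingertips stand manip.tcp_to_tips ahead of it and the grasp point (between the pads) lies 11 mm behind it (manip.tcp_to_tips is the distance from the TCP to the fingertips, in m); z points along the fingers, y is the direction in which the jaws open and shut (so a half turn about z gives the same grasp; the last joint's range is limited). The gripper opens to 92 mm and grips with 3 to 60 N. Pads are 20 mm wide; open, the fingers measure 128 mm over their backs; the gripper's body (75 mm by 189 mm) begins 69 mm behind the grasp point.
Start: joints at [-70.073, 26.786, -0.665, 91.828, 0.344, 61.387, -3.226], TCP at [0.248, 0.601, 0.223] pointing down, gripper open.
Joint ranges: [-144.91, 144.91], [-17.63, 115.5], [-89.93, 88.59], [15.96, 139.68], [-74.01, 254.01], [8.47, 105.57], [-167.45, 167.45]. Speed limits (degrees/s): [147.25, 147.25, 180, 180, 180, 180, 180].

### API

Orientations are given as a 3x3 rotation matrix whose columns are the frame's x, y, z axes.
In Python, from station import manip, imaging gives the robot as it stands. The module is installed in compiled form; this text tells all that it offers.
- The arm moves only by the tool apply_moves, never from a script. Its argument "deltas" is a list of rows, each an object with "delta_rot": the turn, a rotation vector about the world's x, y, z in degrees, a list of three; "translation": the shift along the world's x, y, z in m, a list of three; "jaw": the closure, from -1 (fully open) to 1 (shut). In form: [{"delta_rot": [ax, ay, az], "translation": [x, y, z], "jaw": jaw}, ...]. A call has 1 to 5 rows; each row shifts and turns the commanded pose from where the row before left it; what a row does not reach is not made up. A row lasts 1/10 s, in which the tool goes at most 50 mm and 8.59 degrees, less where a joint would pass 70% of its speed; a pose out of reach is approached as far as the arm can. A call with a gripper value outside its range is refused whole. The fingers move at their own pace and stop on an object; "grip_force" is the grip in N (left out, the last holds). Time passes only in rows, so rows that do not move let the fingers close. It gives the time, the measured TCP pose, the force and the opening at its end, in the units of the state.
- manip.get_state(): the state, without advancing time (a new reading comes with each control period).
- imaging.capture(name): name is "scene" or "side" or "wrist"; returns a dict with "frame" (480x640x3 uint8, red, green, blue), "fov_y" (degrees; the focal length in pixels is half the picture's height over the tangent of half this angle, whatever the lens; pixels are square), "cx", "cy" (the principal point, pixels), "D" ([k1, k2, p1, p2, k3] as OpenCV has them; the pictures are not rectified), "extrinsics" (4x4, takes a point from world to camera coordinates); the wrist camera has in their place "T_tool_cam" (4x4, takes a point from camera to tool coordinates, whose origin is the TCP and whose axes are the flange's). Camera axes: x right, y down, z forward; pixel columns grow to the right and rows downward; lengths in m; the calibration is good to about 2 mm. A picture is of the moment at which its call begins: read the wrist's pose just before it. There is no depth.
- manip.hand_in(): hands the job in, once; it reports no verdict.
The state is a dict: "time": time; "joint_pos": joint angles; "dq": joint speeds; "joint_torque": joint torques, N m; "ee_pos": TCP position; "ee_rot": TCP orientation; "contact_force": force on the tool from outside, world axes, zero at the start; "ft_torque": the same for the moment, N m; "gripper_width": finger opening in m.
Only numpy, scipy, OpenCV 4.12 (cv2) and the standard library are available. Lean on these libraries where they do the work, as an engineer would, in place of code of your own. Each camera call takes 0.05 s, during which the arm holds its last target.

### The job

Open the low grey steel tool box on the bench: raise the dark paddle handle on its front gently until you feel it come up against its firm stop, because only there has the hidden pawl let go of the lid, and let go of the paddle, which stays up. Then lift the lid by its round bow handle until it stands at least 60 degrees open, and leave it standing there. Never force the latch: do not haul on the paddle once it has met its stop, do not pry at a lid that is still held, and leave the piston, the drink can and the bolt tin where they stand.

Things in the scene. Friction and masses are not known exactly. Their poses are not given: they have to be found in the camera images.
- toolbox: The grey steel tool box, fixed to the bench. Closed, it is 170 mm deep (its x) by 280 mm wide (its y) by 106 mm high: a body 70 mm high and a lid 36 mm deep on top of it. Origin: centre of its underside. Its front, with the paddle and the bow handle, faces its own -x; z is up.
- paddle_grip (a point): Where to grip the dark steel paddle, which sticks out level from the front of the body on the box's -y side, free all round. 36 mm wide along the box's y, 12 mm thick at its end (22 mm long, centred 2 mm further out than this point). The point lies 49 mm from the pivot axis, at mid width and thickness, and moves with the paddle. It can be pinched across its width from above.
- paddle_pivot (a point): Point on the paddle's fixed pivot axis (parallel to the box's y), just inside the front wall, 55 mm above the bench; box frame (-78, -75, 55) mm. The load in the latch must stay below 25 N: about 10 N at the grip point beyond what it took to move, or 20 N at the bow handle on a lid still held.
- paddle (a joint): Paddle angle, rad: 0 = level, growing as its free end is raised. About 3 N at the grip point moves it against friction (a pinch in which it must turn adds a few N); it stays where left. Its firm stop lies somewhere between 0.33 and 0.95: unseen and different each time. The pawl is surely clear of the lid only with the paddle at its stop (within 0.04).
- handle_mid (a point): Middle of the round bar of the lid's bow handle: steel, 12 mm thick, parallel to the box's y, 80 mm long, 39 mm in front of the lid's front wall, on the box's +y side. With the lid shut it is 88 mm above the bench, at box frame (-127, 65, 88) mm. It moves with the lid. Pinched from above across its thickness, the bar can turn between the fingers.
- lid_hinge (a point): Point on the lid's hinge axis, parallel to the box's y along the top of the rear wall: box frame (85, 65, 70) mm, straight behind handle_mid, which lies 213 mm from it and, with the lid shut, 18 mm higher.
- lid (a joint): Angle of the lid, rad: 0 = shut, growing as its front rises; its end stop is at 1.4. Held by the pawl it gives only about 0.02. The lid weighs about 0.5 kg; its hinge is stiff, about 6 N at the bow handle raises it, and it stays where it is left.
- piston_mid (a point): Bystander: a pale metal piston, 55 mm across and 54 mm high, standing left of the box; its centre.
- can_mid (a point): Bystander: a black drink can, 66 mm across and 115 mm high, standing right of the box; its centre.
- tin_mid (a point): Bystander: a round tin of bolts, 77 mm across and 37 mm high, to the right of the can; its centre.

How it is judged:
By the outcome, as a careful person would: the job done as asked, in the order asked, and still so for the second after the job is handed in, with the robot touching nothing.
It also fails if it takes over 72 s, if anything falls off the work surface, if the arm or the gripper's body presses on something with over 40 N, if the wrist force passes 120 N, or if a joint passes its speed limit or range.

## Working session

There is one attempt and no reset: what is moved stays moved. The work goes in short steps, Python scripts to look and compute and a tool call to move; the robot and the scene stay as the last step left them, time stands still between calls to the robot, and variables do not carry over. Pictures are saved under pics/ and viewed, and the job is handed in when it is done.

Besides the shell and the picture viewer there is one more tool, called after "Call:" by a JSON object that holds its "name" and its "arguments", one argument or row to a line. apply_moves: Moves the arm, as the interface text tells. Its arguments: {"type":"object","properties":{"deltas":{"type":"array","items":{"type":"object","properties":{"delta_rot":{"type":"array","items":{"type":"number"}},"translation":{"type":"array","items":{"type":"number"}},"jaw":{"type":"number"}}}},"grip_force":{"type":"number"}},"required":["deltas"]}

```bash
mkdir -p pics; python3 - <<'E'
from station import manip, imaging
import cv2,numpy as np
s=manip.get_state(); print({k:np.round(v,4).tolist() for k,v in s.items()}, manip.tcp_to_tips)
for n in("scene","side"):
    c=imaging.capture(n); cv2.imwrite(f"pics/{n}0.png",c["frame"][:,:,::-1]); print(n,c["fov_y"],c["cx"],c["cy"],c["D"],np.round(c["extrinsics"],4).tolist())
c=imaging.capture("wrist");print(np.round(c["T_tool_cam"],4).tolist(),c["fov_y"],c["D"],c["cx"],c["cy"]);cv2.imwrite("pics/wrist0.png",c["frame"][:,:,::-1])
E
```

```text
{'time': 0.0, 'joint_pos': [-70.0732, 26.8368, -0.6629, 91.8812, 0.3418, 61.3865, -3.2269], 'dq': [0.0392, 0.0135, -0.0203, 0.0572, -0.0246, -0.0587, -0.0087], 'joint_torque': [-0.0008, -52.0576, -0.0126, -24.3736, -0.0567, 0.0174, 0.0002], 'ee_pos': [0.2475, 0.6004, 0.2216], 'ee_rot': [[-0.9246, 0.381, -0.0006], [0.381, 0.9246, -0.0017], [-0.0001, -0.0018, -1.0]], 'contact_force': [-0.0843, 0.1107, 0.0651], 'ft_torque': [0.0221, -0.0191, 0.0552], 'gripper_width': 0.0916} 0.008
scene 52.73645372689576 317.80017938100235 249.40300097695408 [-0.00141399  0.          0.          0.          0.        ] [[0.6596, -0.7515, -0.016, -0.3914], [-0.5955, -0.5094, -0.6212, 0.4063], [0.4587, 0.4193, -0.7835, 0.9076], [0.0, 0.0, 0.0, 1.0]]
side 55.46604217442038 315.1201667921286 233.16444586065 [-0.02812437  0.          0.          0.          0.        ] [[-0.9531, -0.3021, 0.0201, 0.5674], [-0.2143, 0.6262, -0.7497, 0.1913], [0.2138, -0.7188, -0.6615, 1.0023], [0.0, 0.0, 0.0, 1.0]]
[[-0.001, -0.9683, -0.2497, 0.0696], [1.0, -0.001, 0.0002, 0.0003], [-0.0004, -0.2497, 0.9683, -0.1624], [0.0, 0.0, 0.0, 1.0]] 64.90036110386501 [-0.00144201  0.          0.          0.          0.        ] 313.94316530311283 236.46485115257525
```

View pics/scene0.png

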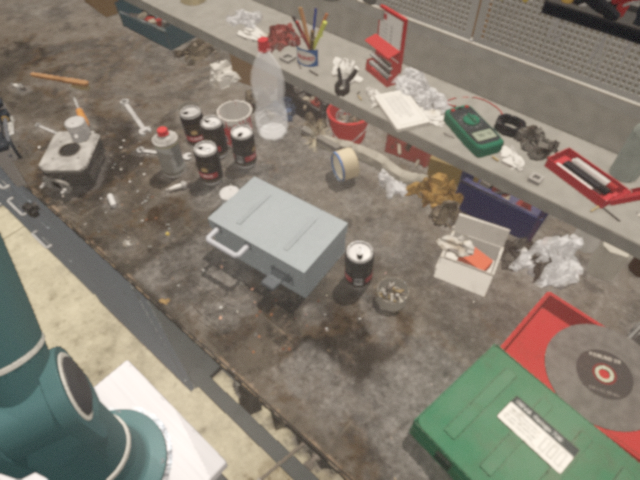

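View pics/side0.png

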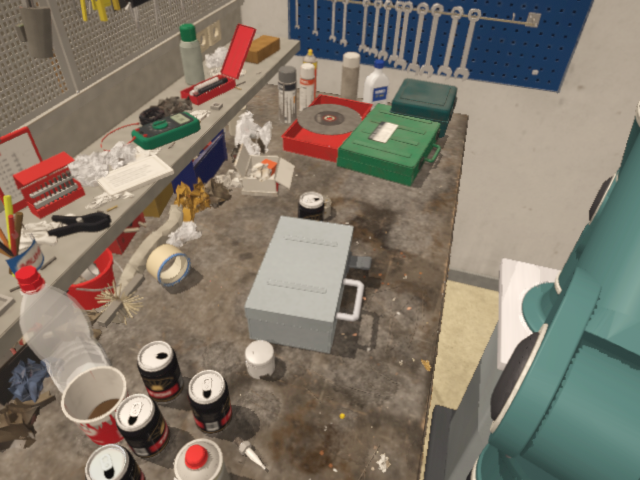

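View pics/wrist0.png

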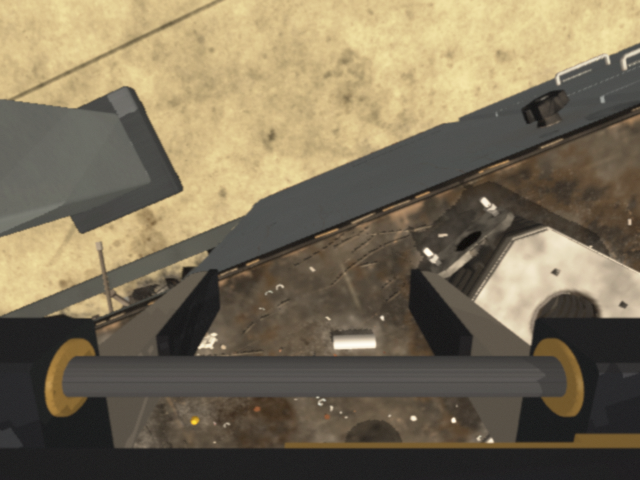

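The scene view has the box in the centre, with its lid corners near (258,180), (346,225), (300,290) and (209,217), the bow at (225,243) and the paddle at (272,283). The side view has the bow at (352,300) and the paddle at (362,263). I'll enlarge both.

```bash
python3 - <<'E'
import cv2
a=cv2.imread("pics/scene0.png")[165:315,190:390]; cv2.imwrite("pics/sc1.png",cv2.resize(a,None,fx=4,fy=4,interpolation=cv2.INTER_CUBIC))
a=cv2.imread("pics/side0.png")[200:360,235:395]; cv2.imwrite("pics/sd1.png",cv2.resize(a,None,fx=3.75,fy=3.75,interpolation=cv2.INTER_CUBIC))
E
```

```text
(no output)
```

View pics/sc1.png

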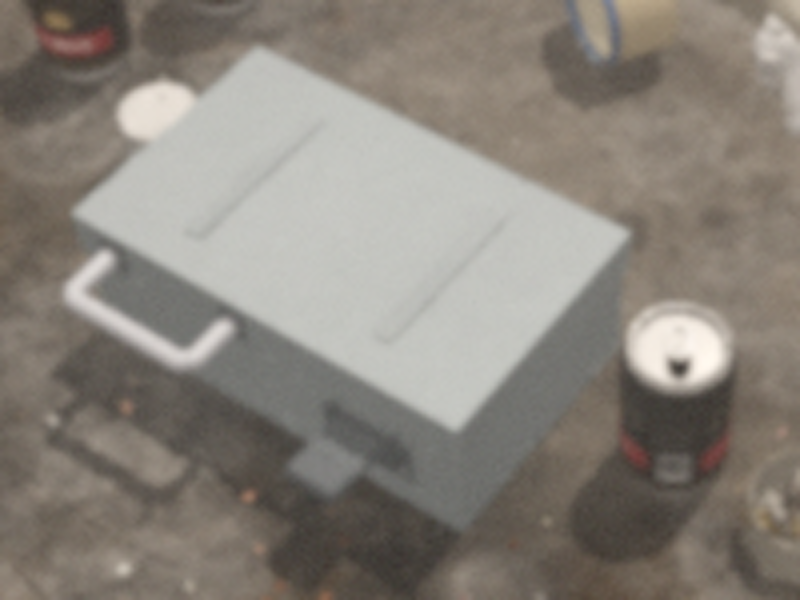

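View pics/sd1.png

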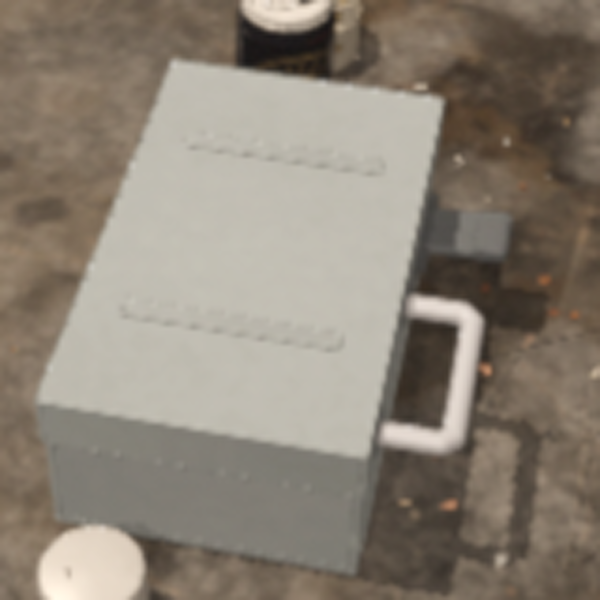

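```bash
cat > h.py <<'E'
import numpy as np,cv2
from station import manip, imaging
def K(c):
    f=240/np.tan(np.radians(c["fov_y"]/2)); return np.array([[f,0,c["cx"]],[0,f,c["cy"]],[0,0,1]])
def proj(c,P,E=None):
    E=c["extrinsics"] if E is None else E
    return cv2.projectPoints(np.float64(P).reshape(-1,1,3),cv2.Rodrigues(E[:3,:3])[0],E[:3,3],K(c),np.float64(c["D"]))[0].reshape(-1,2)
def wristE(c,s):
    T=np.eye(4);T[:3,:3]=s["ee_rot"];T[:3,3]=s["ee_pos"]; return np.linalg.inv(T@c["T_tool_cam"])
def w(p,P):
    x,y,a=p; c,s=np.cos(a),np.sin(a); P=np.float64(P).reshape(-1,3)
    return np.c_[x+c*P[:,0]-s*P[:,1],y+s*P[:,0]+c*P[:,1],P[:,2]]
E
cat > fit.py <<'E'
from h import *
from scipy.optimize import least_squares
c1=imaging.capture("scene");c2=imaging.capture("side")
S=[([.085,.14,.106],(260,45)),([.085,-.14,.106],(631,235)),([-.085,-.14,.106],(457,431)),([-.085,.14,.106],(75,211)),([-.085,-.14,0],(460,531)),([-.127,.065,.088],(127,326))]
D=[([.085,-.14,.106],(173,62)),([-.085,-.14,.106],(443,98)),([-.085,.14,.106],(367,458)),([.085,.14,.106],(38,405)),([-.085,.14,0],(355,573)),([.085,.14,0],(58,520)),([-.127,.065,.088],(461,378))]
P1=np.array([a for a,b in S]);U1=(np.array([b for a,b in S])+.5)/4-.5+[190,165]
P2=np.array([a for a,b in D]);U2=(np.array([b for a,b in D])+.5)/3.75-.5+[235,200]
def r(p,sel=3): return np.concatenate(([(proj(c1,w(p,P1))-U1).ravel()] if sel&1 else [])+([(proj(c2,w(p,P2))-U2).ravel()] if sel&2 else []))
for sel in(1,2,3):
    q=least_squares(r,[.6,.1,-.3],args=(sel,)); print(sel,q.x[:2].round(4),np.degrees(q.x[2]).round(2),np.sqrt(np.mean(q.fun**2)))
print(q.fun.reshape(-1,2).round(1).tolist())
p=q.x
for n,P in dict(grip=[-.127,-.075,.055],pivot=[-.078,-.075,.055],h=[-.127,.065,.088],hinge=[.085,.065,.07]).items(): print(n,w(p,P).round(4))
E
python3 fit.py
```

```text
1 [0.5863 0.1192] 5.75 0.5888288766750877
2 [0.585  0.1211] 6.54 0.6976045306966874
3 [0.5854 0.1202] 6.29 0.7734529483604199
[[-0.7, 0.7], [-1.4, -0.7], [-0.6, -1.1], [-0.2, 0.1], [0.5, 0.4], [-0.2, 1.3], [0.5, -0.3], [-0.7, 0.3], [-0.8, -1.1], [0.1, -2.0], [0.1, 0.6], [-1.0, 0.1], [0.6, 0.0]]
grip [[0.4674 0.0317 0.055 ]]
pivot [[0.5161 0.0371 0.055 ]]
h [[0.452  0.1709 0.088 ]]
hinge [[0.6627 0.1941 0.07  ]]
```

```bash
python3 - <<'E'
from h import *
c=imaging.capture("scene")
E=c["extrinsics"];
for n,u,z in [("bottlecap",(162,131),.15),("bottlecap",(162,131),.2),("bottlebase",(170,172),0),("can",(206,180),0),("piston",(230,200),.0)]:
    v=np.linalg.inv(K(c))@[*u,1]; d=E[:3,:3].T@v; o=-E[:3,:3].T@E[:3,3]; print(n,z,(o+d*(z-o[2])/d[2]).round(3))
E
```

```text
bottlecap 0.15 [0.589 0.545 0.15 ]
bottlecap 0.2 [0.558 0.482 0.2  ]
bottlebase 0 [0.581 0.561 0.   ]
can 0 [0.627 0.455 0.   ]
piston 0.0 [0.617 0.343 0.   ]
```

Call:
{"name": "apply_moves", "arguments": {
  "deltas": [
    {"delta_rot": [0, 0, 5], "translation": [0.012, -0.035, 0.015], "jaw": -1},
    {"delta_rot": [0, 0, 5], "translation": [0.015, -0.042, 0.01], "jaw": -1},
    {"delta_rot": [0, 0, 5], "translation": [0.015, -0.042, 0.005], "jaw": -1},
    {"delta_rot": [0, 0, 5], "translation": [0.015, -0.042, 0], "jaw": -1},
    {"delta_rot": [0, 0, 4], "translation": [0.015, -0.042, 0], "jaw": -1}
  ]
}}

```text
time: 0.8
ee_pos: [0.3201, 0.3963, 0.2529]
ee_rot: [[-1.0, -0.031, 0.001], [-0.031, 1.0, 0.001], [-0.001, 0.001, -1.0]]
contact_force: [0.4, -0.8, 0.2]
gripper_width: 0.0919
```

Call:
{"name": "apply_moves", "arguments": {
  "deltas": [
    {"delta_rot": [0, 0, 1], "translation": [0.018, -0.044, -0.005], "jaw": -1},
    {"delta_rot": [0, 0, 1], "translation": [0.018, -0.044, -0.005], "jaw": -1},
    {"delta_rot": [0, 0, 1], "translation": [0.018, -0.044, -0.005], "jaw": -1},
    {"delta_rot": [0, 0, 1], "translation": [0.018, -0.044, -0.01], "jaw": -1},
    {"delta_rot": [0, 0, 0.5], "translation": [0.018, -0.044, -0.01], "jaw": -1}
  ]
}}

```text
time: 1.3
ee_pos: [0.4102, 0.1763, 0.2178]
ee_rot: [[-0.994, -0.107, 0.001], [-0.107, 0.994, 0.001], [-0.001, 0.001, -1.0]]
contact_force: [1.1, 0.3, -0.4]
gripper_width: 0.0916
```

Call:
{"name": "apply_moves", "arguments": {
  "deltas": [
    {"delta_rot": [0, 0, 0], "translation": [0.018, -0.044, -0.01], "jaw": -1},
    {"delta_rot": [0, 0, 0], "translation": [0.018, -0.044, -0.015], "jaw": -1},
    {"delta_rot": [0, 0, 0], "translation": [0.016, -0.04, -0.015], "jaw": -1},
    {"delta_rot": [0, 0, 0], "translation": [0, -0.015, -0.01], "jaw": -1},
    {"delta_rot": [0, 0, 0], "translation": [0, 0, 0], "jaw": -1}
  ]
}}

```text
time: 1.8
ee_pos: [0.4609, 0.0323, 0.1665]
ee_rot: [[-0.995, -0.101, -0.003], [-0.101, 0.995, -0.001], [0.003, -0.001, -1.0]]
contact_force: [-0.6, 0.6, 0.0]
gripper_width: 0.0919
```

```bash
python3 - <<'E'
from h import *
s=manip.get_state();c=imaging.capture("wrist");E=wristE(c,s)
p=[.5854,.1202,np.radians(6.29)]
print(s["ee_pos"],np.round(s["ee_rot"],3),s["time"])
x=[[-.118,-.057,.061],[-.14,-.057,.061],[-.14,-.093,.061],[-.118,-.093,.061],[-.127,-.075,.061],[-.085,-.14,.106],[-.127,.025,.094],[-.127,.105,.094]]
f=c["frame"].copy()
for u in proj(c,w(p,x),E): print(u.round(1)); cv2.drawMarker(f,tuple(int(round(k)) for k in u),(255,0,0),0,7)
cv2.imwrite("pics/w1.png",f[:,:,::-1])
E
```

```text
[0.46086014 0.03225958 0.16652396] [[-0.995 -0.101 -0.003]
 [-0.101  0.995 -0.001]
 [ 0.003 -0.001 -1.   ]] 1.8
[336.7 257.1]
[336.8 228.3]
[287.5 228.7]
[288.3 257.6]
[312.3 245.7]
[212.7 327.5]
[465.4 258.1]
[588.2 257. ]
```

View pics/w1.png

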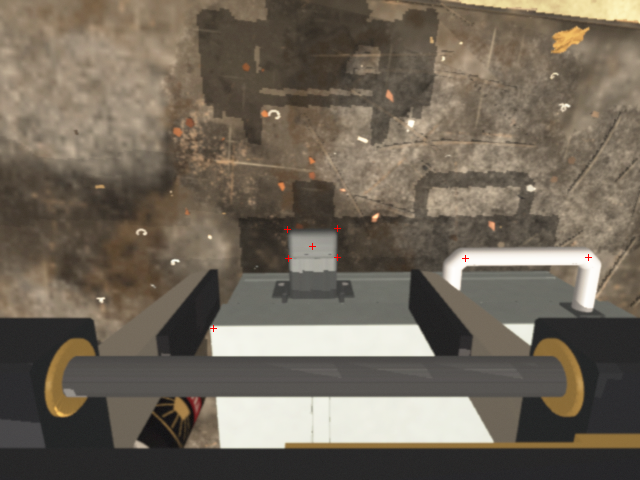

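The picture shows the paddle end at columns 289–337, with its outer edge at row 231. That is within 2 mm of the fitted prediction, and the bow bar matches as well. I'll descend.

Call:
{"name": "apply_moves", "arguments": {
  "deltas": [
    {"delta_rot": [0, 0, 0.5], "translation": [0.003, 0, -0.03], "jaw": -1},
    {"delta_rot": [0, 0, 0], "translation": [0.002, 0, -0.03], "jaw": -1},
    {"delta_rot": [0, 0, 0], "translation": [0.002, 0, -0.03], "jaw": -1},
    {"delta_rot": [0, 0, 0], "translation": [0, 0, -0.02], "jaw": -1},
    {"delta_rot": [0, 0, 0], "translation": [0, 0, 0], "jaw": -1}
  ]
}}

```text
time: 2.35
ee_pos: [0.4671, 0.0369, 0.0561]
ee_rot: [[-0.993, -0.118, -0.004], [-0.118, 0.993, 0.0], [0.004, 0.001, -1.0]]
contact_force: [0.3, -1.2, 0.8]
gripper_width: 0.0924
```

Call:
{"name": "apply_moves", "arguments": {
  "deltas": [
    {"delta_rot": [0, 0, 0], "translation": [0, 0, -0.006], "jaw": -1},
    {"delta_rot": [0, 0, 0], "translation": [0, 0, -0.006], "jaw": -1},
    {"delta_rot": [0, 0, 0], "translation": [0, 0, 0], "jaw": -1},
    {"delta_rot": [0, 0, 0], "translation": [0, 0, 0], "jaw": -1}
  ]
}}

```text
time: 2.75
ee_pos: [0.469, 0.0352, 0.0462]
ee_rot: [[-0.993, -0.115, 0.001], [-0.115, 0.993, 0.0], [-0.001, 0.0, -1.0]]
contact_force: [0.5, -1.0, 0.3]
gripper_width: 0.0919
```

Call:
{"name": "apply_moves", "arguments": {
  "deltas": [
    {"delta_rot": [0, 0, 0], "translation": [0, -0.003, -0.002], "jaw": -0.2},
    {"delta_rot": [0, 0, 0], "translation": [0, 0, 0], "jaw": 0.1},
    {"delta_rot": [0, 0, 0], "translation": [0, 0, 0], "jaw": 1},
    {"delta_rot": [0, 0, 0], "translation": [0, 0, 0], "jaw": 1},
    {"delta_rot": [0, 0, 0], "translation": [0, 0, 0], "jaw": 1}
  ],
  "grip_force": 12
}}

```text
time: 3.25
ee_pos: [0.4687, 0.032, 0.0436]
ee_rot: [[-0.993, -0.115, 0.0], [-0.115, 0.993, 0.0], [-0.0, 0.0, -1.0]]
contact_force: [-0.5, 0.0, 0.4]
gripper_width: 0.0537
```

Call:
{"name": "apply_moves", "arguments": {
  "deltas": [
    {"delta_rot": [0, 0, 0], "translation": [0, 0, 0], "jaw": 1},
    {"delta_rot": [0, 0, 0], "translation": [0, 0, 0], "jaw": 1}
  ]
}}

```text
time: 3.45
ee_pos: [0.4687, 0.032, 0.0436]
ee_rot: [[-0.993, -0.115, 0.0], [-0.115, 0.993, 0.0], [-0.0, 0.0, -1.0]]
contact_force: [-1.0, 0.4, -1.0]
gripper_width: 0.0379
```

Call:
{"name": "apply_moves", "arguments": {
  "deltas": [
    {"delta_rot": [0, 0, 0], "translation": [0, 0, 0], "jaw": 1},
    {"delta_rot": [0, 0, 0], "translation": [0, 0, 0], "jaw": 1},
    {"delta_rot": [0, 0, 0], "translation": [0, 0, 0], "jaw": 1}
  ]
}}

```text
time: 3.75
ee_pos: [0.4687, 0.0317, 0.0436]
ee_rot: [[-0.993, -0.115, 0.0], [-0.115, 0.993, -0.0], [-0.0, -0.0, -1.0]]
contact_force: [0.2, -1.1, 1.1]
gripper_width: 0.0359
```

Firm pinch at 35.9 mm. I'll raise along the arc, gently, reading the force as I go.

Call:
{"name": "apply_moves", "arguments": {
  "deltas": [
    {"delta_rot": [0, 0, 0], "translation": [0, 0, 0.002], "jaw": 1},
    {"delta_rot": [0, 0, 0], "translation": [0.0002, 0, 0.002], "jaw": 1},
    {"delta_rot": [0, 0, 0], "translation": [0.0002, 0, 0.002], "jaw": 1}
  ]
}}

```text
time: 4.05
ee_pos: [0.4691, 0.0317, 0.0495]
ee_rot: [[-0.993, -0.115, -0.0], [-0.115, 0.993, -0.0], [0.0, -0.0, -1.0]]
contact_force: [2.2, -2.9, -6.0]
gripper_width: 0.0362
```

Call:
{"name": "apply_moves", "arguments": {
  "deltas": [
    {"delta_rot": [0, 0, 0], "translation": [0.0003, 0, 0.002], "jaw": 1},
    {"delta_rot": [0, 0, 0], "translation": [0.0004, 0, 0.002], "jaw": 1},
    {"delta_rot": [0, 0, 0], "translation": [0.0004, 0, 0.002], "jaw": 1}
  ]
}}

```text
time: 4.35
ee_pos: [0.4701, 0.0319, 0.0557]
ee_rot: [[-0.993, -0.115, -0.0], [-0.115, 0.993, -0.0], [0.0, -0.0, -1.0]]
contact_force: [2.2, -2.0, -7.0]
gripper_width: 0.0361
```

Call:
{"name": "apply_moves", "arguments": {
  "deltas": [
    {"delta_rot": [0, 0, 0], "translation": [0.0006, 0, 0.002], "jaw": 1}
  ]
}}

```text
time: 4.45
ee_pos: [0.4706, 0.032, 0.0577]
ee_rot: [[-0.993, -0.115, -0.0], [-0.115, 0.993, -0.0], [0.0, 0.0, -1.0]]
contact_force: [2.0, -2.2, -6.7]
gripper_width: 0.0359
```

```bash
cat > look.py <<'E'
from h import *
import sys
s=manip.get_state();c=imaging.capture("wrist");E=wristE(c,s)
print(s["ee_pos"].round(4),np.round(s["contact_force"],1))
cv2.imwrite(sys.argv[1],cv2.resize(c["frame"][130:330,200:440,::-1],None,fx=3,fy=3,interpolation=cv2.INTER_CUBIC))
E
python3 look.py pics/w2.png
```

```text
[0.4706 0.032  0.0577] [ 2.  -2.2 -6.7]
```

View pics/w2.png

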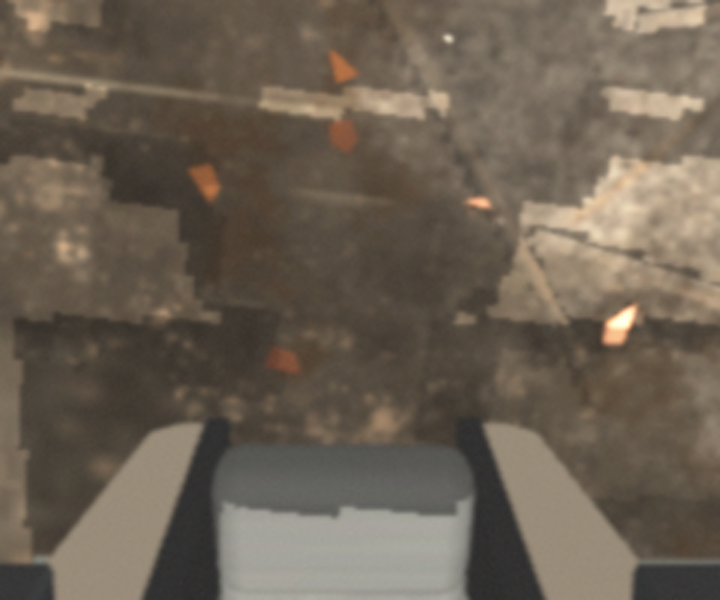

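The paddle's tilted end face shows between the pads (crop columns 215–470, rows 445–510), so it is following. I'm continuing in 1 mm rows.

Call:
{"name": "apply_moves", "arguments": {
  "deltas": [
    {"delta_rot": [0, 0, 0], "translation": [0.0003, 0, 0.001], "jaw": 1},
    {"delta_rot": [0, 0, 0], "translation": [0.0003, 0, 0.001], "jaw": 1}
  ]
}}

```text
time: 4.7
ee_pos: [0.4712, 0.032, 0.0596]
ee_rot: [[-0.993, -0.115, -0.0], [-0.115, 0.993, 0.0], [0.0, 0.0, -1.0]]
contact_force: [1.7, -2.5, -6.2]
gripper_width: 0.0357
```

Call:
{"name": "apply_moves", "arguments": {
  "deltas": [
    {"delta_rot": [0, 0, 0], "translation": [0.0004, 0, 0.001], "jaw": 1},
    {"delta_rot": [0, 0, 0], "translation": [0.0004, 0, 0.001], "jaw": 1}
  ]
}}

```text
time: 4.9
ee_pos: [0.4718, 0.032, 0.0615]
ee_rot: [[-0.993, -0.115, -0.001], [-0.115, 0.993, 0.0], [0.001, 0.0, -1.0]]
contact_force: [1.0, -1.5, -6.6]
gripper_width: 0.0361
```

Call:
{"name": "apply_moves", "arguments": {
  "deltas": [
    {"delta_rot": [0, 0, 0], "translation": [0.0004, 0, 0.001], "jaw": 1},
    {"delta_rot": [0, 0, 0], "translation": [0.0004, 0, 0.001], "jaw": 1}
  ]
}}

```text
time: 5.1
ee_pos: [0.4726, 0.0321, 0.0635]
ee_rot: [[-0.993, -0.115, -0.001], [-0.115, 0.993, 0.0], [0.001, 0.0, -1.0]]
contact_force: [-0.1, -1.2, -7.1]
gripper_width: 0.0358
```

Call:
{"name": "apply_moves", "arguments": {
  "deltas": [
    {"delta_rot": [0, 0, 0], "translation": [0.0005, 0, 0.001], "jaw": 1},
    {"delta_rot": [0, 0, 0], "translation": [0.0005, 0, 0.001], "jaw": 1}
  ]
}}

```text
time: 5.3
ee_pos: [0.4735, 0.0322, 0.0656]
ee_rot: [[-0.993, -0.115, -0.001], [-0.115, 0.993, 0.0], [0.001, 0.0, -1.0]]
contact_force: [-0.9, -0.1, -6.4]
gripper_width: 0.0358
```

Call:
{"name": "apply_moves", "arguments": {
  "deltas": [
    {"delta_rot": [0, 0, 0], "translation": [0.0005, 0, 0.001], "jaw": 1},
    {"delta_rot": [0, 0, 0], "translation": [0.0006, 0.0001, 0.001], "jaw": 1}
  ]
}}

```text
time: 5.5
ee_pos: [0.4745, 0.0323, 0.0675]
ee_rot: [[-0.993, -0.115, -0.001], [-0.115, 0.993, 0.0], [0.001, 0.0, -1.0]]
contact_force: [-1.9, -0.2, -5.6]
gripper_width: 0.0357
```

Call:
{"name": "apply_moves", "arguments": {
  "deltas": [
    {"delta_rot": [0, 0, 0], "translation": [0.0006, 0.0001, 0.001], "jaw": 1},
    {"delta_rot": [0, 0, 0], "translation": [0.0006, 0.0001, 0.001], "jaw": 1}
  ]
}}

```text
time: 5.7
ee_pos: [0.4758, 0.0324, 0.0695]
ee_rot: [[-0.993, -0.115, -0.001], [-0.115, 0.993, 0.0], [0.001, 0.0, -1.0]]
contact_force: [-2.3, 0.8, -5.9]
gripper_width: 0.0358
```

Call:
{"name": "apply_moves", "arguments": {
  "deltas": [
    {"delta_rot": [0, 0, 0], "translation": [0.0007, 0.0001, 0.001], "jaw": 1},
    {"delta_rot": [0, 0, 0], "translation": [0.0007, 0.0001, 0.001], "jaw": 1}
  ]
}}

```text
time: 5.9
ee_pos: [0.4771, 0.0325, 0.0715]
ee_rot: [[-0.993, -0.115, -0.001], [-0.115, 0.993, 0.0], [0.001, 0.0, -1.0]]
contact_force: [-1.7, 0.4, -5.9]
gripper_width: 0.0362
```

Call:
{"name": "apply_moves", "arguments": {
  "deltas": [
    {"delta_rot": [0, 0, 0], "translation": [0.0008, 0.0001, 0.001], "jaw": 1},
    {"delta_rot": [0, 0, 0], "translation": [0.0008, 0.0001, 0.001], "jaw": 1}
  ]
}}

```text
time: 6.1
ee_pos: [0.4787, 0.0327, 0.0735]
ee_rot: [[-0.993, -0.115, -0.001], [-0.115, 0.993, 0.0], [0.001, 0.0, -1.0]]
contact_force: [-4.0, 0.2, -4.6]
gripper_width: 0.0359
```

Call:
{"name": "apply_moves", "arguments": {
  "deltas": [
    {"delta_rot": [0, 0, 0], "translation": [0.0008, 0.0001, 0.001], "jaw": 1},
    {"delta_rot": [0, 0, 0], "translation": [0.0008, 0.0001, 0.001], "jaw": 1}
  ]
}}

```text
time: 6.3
ee_pos: [0.4805, 0.0329, 0.0756]
ee_rot: [[-0.993, -0.115, -0.001], [-0.115, 0.993, 0.0], [0.001, 0.0, -1.0]]
contact_force: [-4.2, 0.1, -5.1]
gripper_width: 0.036
```

Call:
{"name": "apply_moves", "arguments": {
  "deltas": [
    {"delta_rot": [0, 0, 0], "translation": [0.0009, 0.0001, 0.001], "jaw": 1},
    {"delta_rot": [0, 0, 0], "translation": [0.0009, 0.0001, 0.001], "jaw": 1}
  ]
}}

```text
time: 6.5
ee_pos: [0.4824, 0.0332, 0.0776]
ee_rot: [[-0.993, -0.115, -0.001], [-0.115, 0.993, 0.0], [0.0, 0.0, -1.0]]
contact_force: [-4.7, 0.5, -4.6]
gripper_width: 0.0357
```

```bash
python3 look.py pics/w3.png
```

```text
[0.4824 0.0332 0.0776] [-4.7  0.5 -4.6]
```

View pics/w3.png

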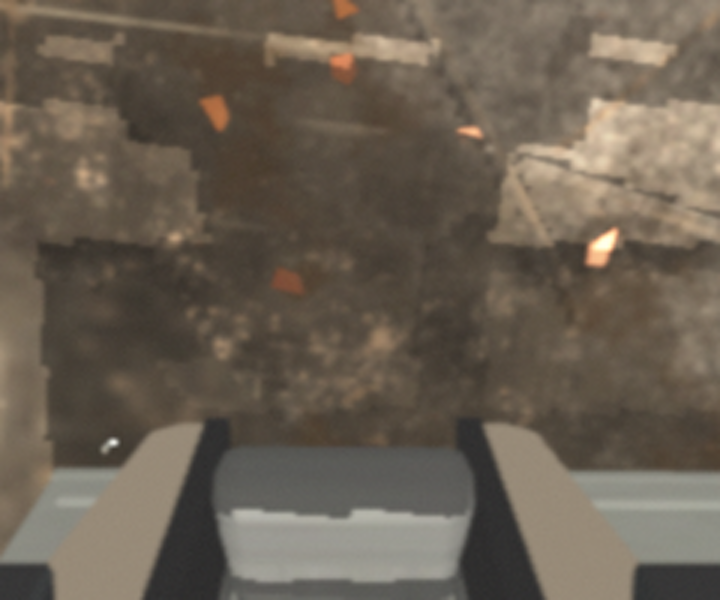

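The paddle is still centred in the pads and more steeply tilted (top face now foreshortened, rows 515–580). I'm continuing.

Call:
{"name": "apply_moves", "arguments": {
  "deltas": [
    {"delta_rot": [0, 0, 0], "translation": [0.001, 0.0001, 0.001], "jaw": 1},
    {"delta_rot": [0, 0, 0], "translation": [0.001, 0.0001, 0.001], "jaw": 1}
  ]
}}

```text
time: 6.75
ee_pos: [0.4846, 0.0334, 0.0796]
ee_rot: [[-0.993, -0.115, -0.0], [-0.115, 0.993, 0.0], [0.0, 0.0, -1.0]]
contact_force: [-4.2, 1.2, -5.1]
gripper_width: 0.0356
```

Call:
{"name": "apply_moves", "arguments": {
  "deltas": [
    {"delta_rot": [0, 0, 0], "translation": [0.0011, 0.0001, 0.001], "jaw": 1},
    {"delta_rot": [0, 0, 0], "translation": [0.0011, 0.0001, 0.0008], "jaw": 1}
  ]
}}

```text
time: 6.95
ee_pos: [0.4867, 0.0336, 0.0814]
ee_rot: [[-0.993, -0.115, -0.0], [-0.115, 0.993, 0.0], [0.0, 0.0, -1.0]]
contact_force: [-5.0, 1.3, -4.2]
gripper_width: 0.0355
```

Call:
{"name": "apply_moves", "arguments": {
  "deltas": [
    {"delta_rot": [0, 0, 0], "translation": [0.0011, 0.0001, 0.0009], "jaw": 1}
  ]
}}

```text
time: 7.05
ee_pos: [0.4873, 0.0336, 0.082]
ee_rot: [[-0.993, -0.115, -0.002], [-0.115, 0.993, -0.0], [0.002, 0.0, -1.0]]
contact_force: [-5.4, 1.9, -9.8]
gripper_width: 0.0359
```

Call:
{"name": "apply_moves", "arguments": {
  "deltas": [
    {"delta_rot": [0, 0, 0], "translation": [0.0011, 0.0001, 0.0009], "jaw": 1}
  ]
}}

```text
time: 7.15
ee_pos: [0.4876, 0.0337, 0.0823]
ee_rot: [[-0.993, -0.115, -0.003], [-0.115, 0.993, -0.0], [0.003, 0.0, -1.0]]
contact_force: [-4.6, 0.9, -12.7]
gripper_width: 0.036
```

Call:
{"name": "apply_moves", "arguments": {
  "deltas": [
    {"delta_rot": [0, 0, 0], "translation": [0.0002, 0, 0.0002], "jaw": 1}
  ]
}}

```text
time: 7.25
ee_pos: [0.4876, 0.0337, 0.0824]
ee_rot: [[-0.993, -0.115, -0.003], [-0.115, 0.993, -0.0], [0.003, 0.0, -1.0]]
contact_force: [-6.1, 1.8, -12.3]
gripper_width: 0.0358
```

```bash
python3 look.py pics/w4.png
```

```text
[0.4876 0.0337 0.0824] [ -6.1   1.8 -12.3]
```

View pics/w4.png

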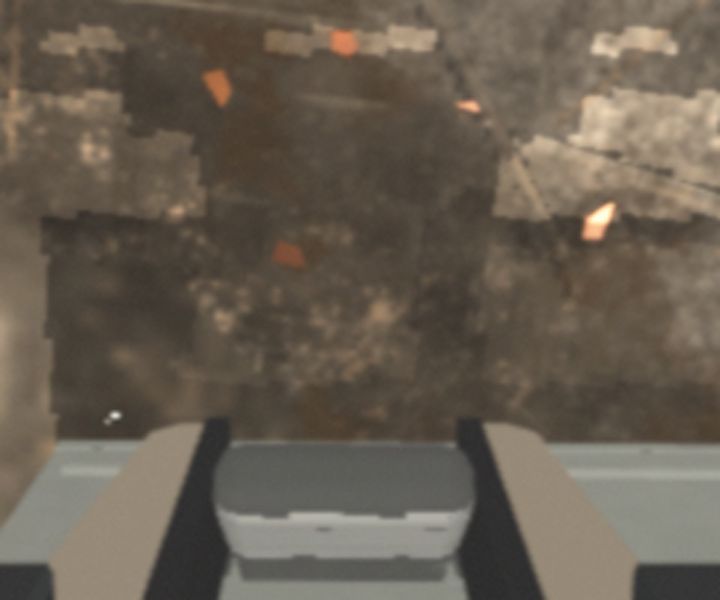

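The paddle has met its stop: the tool no longer advances, and the tangential force rose from about 6.3 N to about 12 N. I'm releasing it.

Call:
{"name": "apply_moves", "arguments": {
  "deltas": [
    {"delta_rot": [0, 0, 0], "translation": [0, 0, 0], "jaw": -1},
    {"delta_rot": [0, 0, 0], "translation": [0, 0, 0], "jaw": -1},
    {"delta_rot": [0, 0, 0], "translation": [0, 0, 0], "jaw": -1},
    {"delta_rot": [0, 0, 0], "translation": [0, 0, 0], "jaw": -1},
    {"delta_rot": [0, 0, 0], "translation": [0, 0, 0], "jaw": -1}
  ]
}}

```text
time: 7.8
ee_pos: [0.49, 0.0337, 0.0838]
ee_rot: [[-0.993, -0.115, 0.002], [-0.115, 0.993, 0.0], [-0.002, -0.0, -1.0]]
contact_force: [-0.5, 0.1, 0.3]
gripper_width: 0.0738
```

Call:
{"name": "apply_moves", "arguments": {
  "deltas": [
    {"delta_rot": [0, 0, 0], "translation": [0, 0, 0], "jaw": -1},
    {"delta_rot": [0, 0, 0], "translation": [0, 0, 0.01], "jaw": -1},
    {"delta_rot": [0, 0, 0], "translation": [0, 0, 0.03], "jaw": -1},
    {"delta_rot": [0, 0, 0], "translation": [-0.01, 0, 0.04], "jaw": -1},
    {"delta_rot": [0, 0, 0], "translation": [-0.01, 0, 0.03], "jaw": -1}
  ]
}}

```text
time: 8.3
ee_pos: [0.4696, 0.0335, 0.1958]
ee_rot: [[-0.993, -0.115, 0.002], [-0.115, 0.993, 0.0], [-0.002, -0.0, -1.0]]
contact_force: [0.4, -0.6, -1.2]
gripper_width: 0.0916
```

```bash
python3 - <<'E'
from h import *
s=manip.get_state();c=imaging.capture("wrist");cv2.imwrite("pics/w5.png",c["frame"][:,:,::-1])
print(s["ee_pos"],s["contact_force"],s["gripper_width"])
E
```

```text
[0.4695942  0.03351629 0.19584032] [ 0.35372628 -0.62276467 -1.19416848] 0.09161887658979088
```

View pics/w5.png

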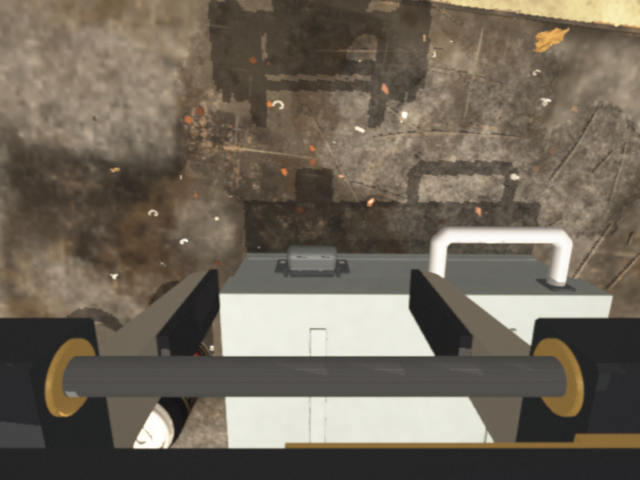

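The paddle stays raised: its end is at rows 246–270, columns 287–337. Next I'll plan the quarter turn for the bow handle.

```bash
python3 - <<'E'
from h import *
s=manip.get_state();print(np.round(s["joint_pos"],1))
E
```

```text
[-21.9  10.7  15.4 118.5  -3.8  50.8  92.2]
```

Call:
{"name": "apply_moves", "arguments": {
  "deltas": [
    {"delta_rot": [0, 0, -8.2], "translation": [0, 0.01, 0], "jaw": -1},
    {"delta_rot": [0, 0, -8.2], "translation": [-0.003, 0.015, 0], "jaw": -0.5},
    {"delta_rot": [0, 0, -8.2], "translation": [-0.003, 0.015, 0], "jaw": 0.2},
    {"delta_rot": [0, 0, -8.2], "translation": [-0.003, 0.015, 0], "jaw": 0.43},
    {"delta_rot": [0, 0, -8.2], "translation": [-0.003, 0.015, 0], "jaw": 0.43}
  ]
}}

```text
time: 8.85
ee_pos: [0.4572, 0.1042, 0.1939]
ee_rot: [[-0.822, 0.57, 0.001], [0.57, 0.822, 0.0], [-0.0, 0.001, -1.0]]
contact_force: [0.7, -0.3, -0.1]
gripper_width: 0.0622
```

Call:
{"name": "apply_moves", "arguments": {
  "deltas": [
    {"delta_rot": [0, 0, -8.2], "translation": [0, 0.015, 0], "jaw": 0.43},
    {"delta_rot": [0, 0, -8.2], "translation": [-0.003, 0.015, 0], "jaw": 0.43},
    {"delta_rot": [0, 0, -8.2], "translation": [-0.003, 0.015, -0.005], "jaw": 0.43},
    {"delta_rot": [0, 0, -8.2], "translation": [0, 0.012, -0.01], "jaw": 0.43},
    {"delta_rot": [0, 0, -8.2], "translation": [0, 0.01, -0.01], "jaw": 0.43}
  ]
}}

```text
time: 9.35
ee_pos: [0.4514, 0.1716, 0.1688]
ee_rot: [[-0.247, 0.969, 0.001], [0.969, 0.247, 0.001], [0.001, 0.001, -1.0]]
contact_force: [0.2, 0.4, 0.1]
gripper_width: 0.0265
```

Call:
{"name": "apply_moves", "arguments": {
  "deltas": [
    {"delta_rot": [0, 0, -8.2], "translation": [0, 0, -0.01], "jaw": 0.43},
    {"delta_rot": [0, 0, 0], "translation": [0, 0, 0], "jaw": 0.43},
    {"delta_rot": [0, 0, 0], "translation": [0, 0, 0], "jaw": 0.43}
  ]
}}

```text
time: 9.65
ee_pos: [0.4513, 0.1706, 0.1588]
ee_rot: [[-0.115, 0.993, 0.0], [0.993, 0.115, -0.0], [-0.0, 0.0, -1.0]]
contact_force: [-0.6, -0.5, 0.7]
gripper_width: 0.0262
```

```bash
cat > hl.py <<'E'
from h import *
import sys
s=manip.get_state();c=imaging.capture("wrist");E=wristE(c,s)
p=[.5854,.1202,np.radians(6.29)]
print(s["ee_pos"].round(4),np.round(s["ee_rot"],3).tolist(),s["time"],s["gripper_width"])
f=c["frame"].copy()
for x in ([-.127,.025,.088],[-.127,.065,.088],[-.127,.105,.088],[-.085,.14,.106],[-.085,-.14,.106]):
    u=proj(c,w(p,x),E)[0]; print(u.round(1)); 
    if abs(u).max()<2000: cv2.drawMarker(f,tuple(int(round(k)) for k in u),(255,0,0),0,7)
cv2.imwrite(sys.argv[1],f[:,:,::-1])
E
python3 hl.py pics/w6.png
```

```text
[0.4513 0.1706 0.1588] [[-0.115, 0.993, 0.0], [0.993, 0.115, -0.0], [-0.0, 0.0, -1.0]] 9.65 0.026244415572508832
[314.  308.4]
[314.3 251.2]
[314.6 189.1]
[391.5 129.9]
[370.3 526.1]
```

View pics/w6.png

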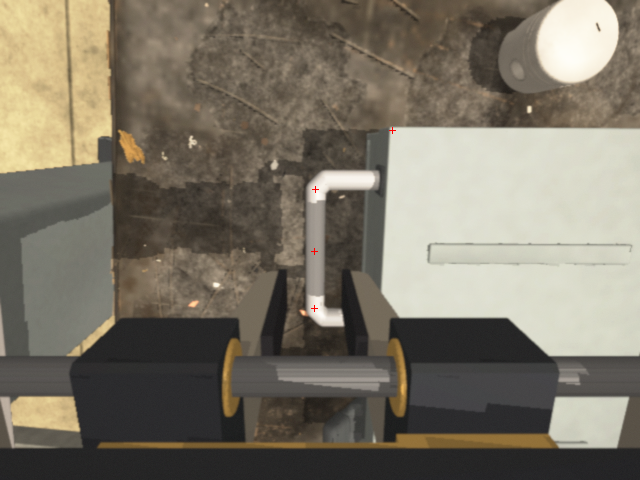

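The bow bar lies at column 316 (predicted 314.5), between the fingers, with the inner finger clear of the lid edge at about column 388. I'm descending.

Call:
{"name": "apply_moves", "arguments": {
  "deltas": [
    {"delta_rot": [0, 0, 0], "translation": [0.001, 0, -0.025], "jaw": 0.43},
    {"delta_rot": [0, 0, 0], "translation": [0, 0, -0.02], "jaw": 0.43},
    {"delta_rot": [0, 0, 0], "translation": [0, 0, -0.01], "jaw": 0.43},
    {"delta_rot": [0, 0, 0], "translation": [0, 0, 0], "jaw": 0.43}
  ]
}}

```text
time: 10.1
ee_pos: [0.4518, 0.1702, 0.1028]
ee_rot: [[-0.112, 0.994, -0.002], [0.994, 0.112, -0.001], [-0.001, -0.002, -1.0]]
contact_force: [-0.1, -0.3, 0.3]
gripper_width: 0.0258
```

Call:
{"name": "apply_moves", "arguments": {
  "deltas": [
    {"delta_rot": [0, 0, 0], "translation": [0, 0, -0.01], "jaw": 0.43},
    {"delta_rot": [0, 0, 0], "translation": [0, 0, -0.01], "jaw": 0.43},
    {"delta_rot": [0, 0, 0], "translation": [0, 0, -0.007], "jaw": 0.43},
    {"delta_rot": [0, 0, 0], "translation": [0, 0, 0], "jaw": 0.43}
  ]
}}

```text
time: 10.5
ee_pos: [0.4516, 0.1704, 0.0755]
ee_rot: [[-0.112, 0.994, -0.001], [0.994, 0.112, -0.001], [-0.001, -0.002, -1.0]]
contact_force: [-0.8, -0.8, -0.6]
gripper_width: 0.0263
```

Call:
{"name": "apply_moves", "arguments": {
  "deltas": [
    {"delta_rot": [0, 0, 0], "translation": [0, 0, 0], "jaw": 1},
    {"delta_rot": [0, 0, 0], "translation": [0, 0, 0], "jaw": 1},
    {"delta_rot": [0, 0, 0], "translation": [0, 0, 0], "jaw": 1},
    {"delta_rot": [0, 0, 0], "translation": [0, 0, 0], "jaw": 1},
    {"delta_rot": [0, 0, 0], "translation": [0, 0, 0], "jaw": 1}
  ],
  "grip_force": 20
}}

```text
time: 11.0
ee_pos: [0.452, 0.1707, 0.0766]
ee_rot: [[-0.112, 0.994, -0.0], [0.994, 0.112, 0.0], [0.0, -0.0, -1.0]]
contact_force: [-1.7, -0.7, 2.3]
gripper_width: 0.0112
```

Call:
{"name": "apply_moves", "arguments": {
  "deltas": [
    {"delta_rot": [0, 0, 0], "translation": [0, 0, 0.001], "jaw": 1},
    {"delta_rot": [0, 0, 0], "translation": [0, 0, 0.001], "jaw": 1},
    {"delta_rot": [0, 0, 0], "translation": [0, 0, 0.001], "jaw": 1}
  ]
}}

```text
time: 11.3
ee_pos: [0.4522, 0.1707, 0.0791]
ee_rot: [[-0.112, 0.994, 0.0], [0.994, 0.112, -0.0], [-0.0, -0.0, -1.0]]
contact_force: [1.9, 0.7, -7.3]
gripper_width: 0.0116
```

Call:
{"name": "apply_moves", "arguments": {
  "deltas": [
    {"delta_rot": [0, 0, 0], "translation": [0.0002, 0, 0.0015], "jaw": 1},
    {"delta_rot": [0, 0, 0], "translation": [0.0002, 0, 0.0015], "jaw": 1}
  ]
}}

```text
time: 11.5
ee_pos: [0.4526, 0.1708, 0.0824]
ee_rot: [[-0.112, 0.994, -0.0], [0.994, 0.112, -0.0], [-0.0, -0.0, -1.0]]
contact_force: [0.5, 1.2, -7.0]
gripper_width: 0.0111
```

Call:
{"name": "apply_moves", "arguments": {
  "deltas": [
    {"delta_rot": [0, 0, 0], "translation": [0.0002, 0, 0.0015], "jaw": 1},
    {"delta_rot": [0, 0, 0], "translation": [0.0002, 0, 0.0015], "jaw": 1}
  ]
}}

```text
time: 11.7
ee_pos: [0.4529, 0.1707, 0.0855]
ee_rot: [[-0.112, 0.994, -0.0], [0.994, 0.112, -0.0], [0.0, -0.0, -1.0]]
contact_force: [0.6, 0.8, -7.5]
gripper_width: 0.0112
```

```bash
python3 - <<'E'
import numpy as np
t=0;
for t in np.arange(0,1.31,.1):
    c,s=np.cos(t),np.sin(t); X=-.212*c+.018*s+.212; print(round(t,2),"world dx %.4f dy %.4f dz %.4f"%(X*.994,X*.11,.212*s+.018*c-.018), "abs %.4f %.4f %.4f"%(.452+X*.994,.1707+X*.11,.0766+.212*s+.018*c-.018))
E
```

```text
0.0 world dx 0.0000 dy 0.0000 dz 0.0000 abs 0.4520 0.1707 0.0766
0.1 world dx 0.0028 dy 0.0003 dz 0.0211 abs 0.4548 0.1710 0.0977
0.2 world dx 0.0078 dy 0.0009 dz 0.0418 abs 0.4598 0.1716 0.1184
0.3 world dx 0.0147 dy 0.0016 dz 0.0618 abs 0.4667 0.1723 0.1384
0.4 world dx 0.0236 dy 0.0026 dz 0.0811 abs 0.4756 0.1733 0.1577
0.5 world dx 0.0344 dy 0.0038 dz 0.0994 abs 0.4864 0.1745 0.1760
0.6 world dx 0.0469 dy 0.0052 dz 0.1166 abs 0.4989 0.1759 0.1932
0.7 world dx 0.0611 dy 0.0068 dz 0.1323 abs 0.5131 0.1775 0.2089
0.8 world dx 0.0767 dy 0.0085 dz 0.1466 abs 0.5287 0.1792 0.2232
0.9 world dx 0.0938 dy 0.0104 dz 0.1593 abs 0.5458 0.1811 0.2359
1.0 world dx 0.1119 dy 0.0124 dz 0.1701 abs 0.5639 0.1831 0.2467
1.1 world dx 0.1311 dy 0.0145 dz 0.1791 abs 0.5831 0.1852 0.2557
1.2 world dx 0.1510 dy 0.0167 dz 0.1861 abs 0.6030 0.1874 0.2627
1.3 world dx 0.1716 dy 0.0190 dz 0.1911 abs 0.6236 0.1897 0.2677
```

Constant at about 7 N past the 4 mm a held lid would give, so the lid is free.

Call:
{"name": "apply_moves", "arguments": {
  "deltas": [
    {"delta_rot": [0, 0, 0], "translation": [0.001, 0.0002, 0.006], "jaw": 1},
    {"delta_rot": [0, 0, 0], "translation": [0.001, 0.0001, 0.006], "jaw": 1},
    {"delta_rot": [0, 0, 0], "translation": [0.0025, 0.0003, 0.0105], "jaw": 1},
    {"delta_rot": [0, 0, 0], "translation": [0.0025, 0.0003, 0.0102], "jaw": 1}
  ]
}}

```text
time: 12.1
ee_pos: [0.4596, 0.1715, 0.1189]
ee_rot: [[-0.112, 0.994, -0.001], [0.994, 0.112, -0.0], [-0.0, -0.001, -1.0]]
contact_force: [-0.2, 1.7, -7.6]
gripper_width: 0.0113
```

```bash
cat > side.py <<'E'
from h import *
import sys
for n in ("side","scene"):
    c=imaging.capture(n); cv2.imwrite(f"pics/{n}{sys.argv[1]}.png",c["frame"][:,:,::-1])
E
python3 side.py 2
```

```text
(no output)
```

View pics/side2.png

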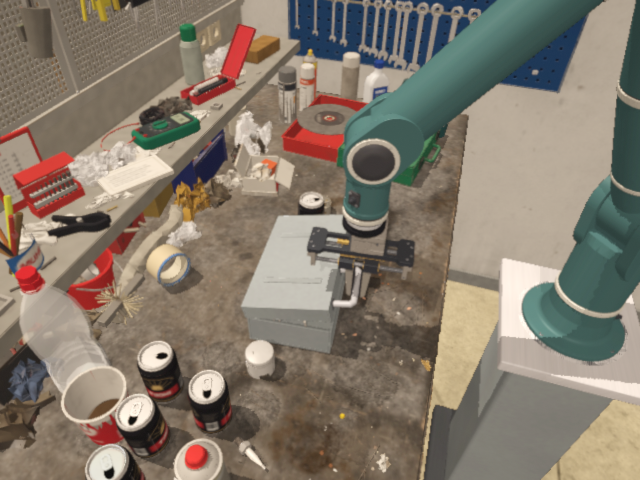

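The side view shows the lid lifting with the gripper: the bow is at (345,295), a gap has opened along the lid front, and the piston hasn't moved. I'm continuing along the arc.

Call:
{"name": "apply_moves", "arguments": {
  "deltas": [
    {"delta_rot": [0, 0, 0], "translation": [0.0034, 0.0004, 0.0098], "jaw": 1},
    {"delta_rot": [0, 0, 0], "translation": [0.0036, 0.0004, 0.0098], "jaw": 1},
    {"delta_rot": [0, 0, 0], "translation": [0.0043, 0.0005, 0.0097], "jaw": 1},
    {"delta_rot": [0, 0, 0], "translation": [0.0046, 0.0005, 0.0096], "jaw": 1}
  ]
}}

```text
time: 12.6
ee_pos: [0.4743, 0.1731, 0.1573]
ee_rot: [[-0.112, 0.994, -0.004], [0.994, 0.112, -0.001], [-0.001, -0.004, -1.0]]
contact_force: [-6.2, 1.1, -5.2]
gripper_width: 0.0114
```

Call:
{"name": "apply_moves", "arguments": {
  "deltas": [
    {"delta_rot": [0, 0, 0], "translation": [0.0052, 0.0006, 0.0093], "jaw": 1},
    {"delta_rot": [0, 0, 0], "translation": [0.0056, 0.0006, 0.009], "jaw": 1},
    {"delta_rot": [0, 0, 0], "translation": [0.0061, 0.0007, 0.0087], "jaw": 1},
    {"delta_rot": [0, 0, 0], "translation": [0.0064, 0.0007, 0.0085], "jaw": 1}
  ]
}}

```text
time: 13.0
ee_pos: [0.4961, 0.1755, 0.1927]
ee_rot: [[-0.112, 0.994, -0.008], [0.994, 0.112, -0.001], [-0.0, -0.008, -1.0]]
contact_force: [-12.7, -0.3, 1.7]
gripper_width: 0.0115
```

Call:
{"name": "apply_moves", "arguments": {
  "deltas": [
    {"delta_rot": [0, 0, 0], "translation": [0.004, 0.0008, 0.0095], "jaw": 1},
    {"delta_rot": [0, 0, 0], "translation": [0.006, 0.0008, 0.009], "jaw": 1}
  ]
}}

```text
time: 13.2
ee_pos: [0.5118, 0.1772, 0.2118]
ee_rot: [[-0.111, 0.994, 0.005], [0.994, 0.111, 0.0], [-0.001, 0.005, -1.0]]
contact_force: [9.2, 1.4, -17.8]
gripper_width: 0.0115
```

```bash
python3 side.py 3; python3 -c "
import cv2
a=cv2.imread('pics/side3.png')[180:360,220:460];cv2.imwrite('pics/sd3.png',cv2.resize(a,None,fx=3,fy=3,interpolation=cv2.INTER_CUBIC))"
```

```text
(no output)
```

View pics/sd3.png

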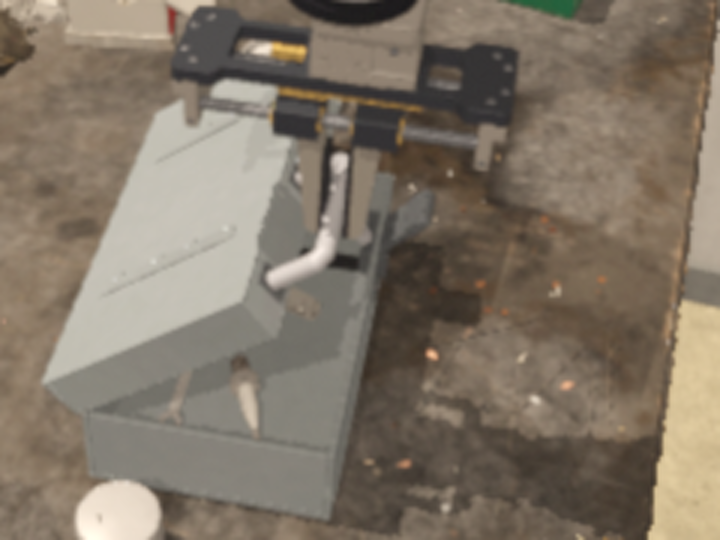

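Call:
{"name": "apply_moves", "arguments": {
  "deltas": [
    {"delta_rot": [0, 0, 0], "translation": [0.0065, 0.0006, 0.0038], "jaw": 1},
    {"delta_rot": [0, 0, 0], "translation": [0.0057, 0.0006, 0.0043], "jaw": 1}
  ]
}}

```text
time: 13.5
ee_pos: [0.5194, 0.1781, 0.2192]
ee_rot: [[-0.112, 0.994, -0.006], [0.994, 0.112, -0.001], [-0.001, -0.007, -1.0]]
contact_force: [-9.9, -2.2, 2.0]
gripper_width: 0.0113
```

Call:
{"name": "apply_moves", "arguments": {
  "deltas": [
    {"delta_rot": [0, 0, 0], "translation": [0.005, 0.0006, 0.0064], "jaw": 1},
    {"delta_rot": [0, 0, 0], "translation": [0.006, 0.0006, 0.0052], "jaw": 1}
  ]
}}

```text
time: 13.7
ee_pos: [0.5323, 0.1795, 0.2308]
ee_rot: [[-0.111, 0.994, -0.002], [0.994, 0.111, -0.001], [-0.001, -0.002, -1.0]]
contact_force: [-2.0, -1.3, -5.9]
gripper_width: 0.0114
```

Call:
{"name": "apply_moves", "arguments": {
  "deltas": [
    {"delta_rot": [0, 0, 0], "translation": [0.0069, 0.0008, 0.0048], "jaw": 1},
    {"delta_rot": [0, 0, 0], "translation": [0.0071, 0.0008, 0.0047], "jaw": 1},
    {"delta_rot": [0, 0, 0], "translation": [0.0073, 0.0008, 0.0045], "jaw": 1}
  ]
}}

```text
time: 14.0
ee_pos: [0.553, 0.1819, 0.2457]
ee_rot: [[-0.112, 0.994, -0.003], [0.994, 0.112, -0.001], [-0.0, -0.004, -1.0]]
contact_force: [-7.9, -1.5, 2.6]
gripper_width: 0.0117
```

Call:
{"name": "apply_moves", "arguments": {
  "deltas": [
    {"delta_rot": [0, 0, 0], "translation": [0.007, 0.0008, 0.005], "jaw": 1},
    {"delta_rot": [0, 0, 0], "translation": [0.0076, 0.0008, 0.0042], "jaw": 1},
    {"delta_rot": [0, 0, 0], "translation": [0.0077, 0.0008, 0.0038], "jaw": 1}
  ]
}}

```text
time: 14.3
ee_pos: [0.5761, 0.1844, 0.2588]
ee_rot: [[-0.111, 0.994, -0.001], [0.994, 0.111, -0.0], [-0.0, -0.001, -1.0]]
contact_force: [-5.6, -1.8, -0.4]
gripper_width: 0.0114
```

Call:
{"name": "apply_moves", "arguments": {
  "deltas": [
    {"delta_rot": [0, 0, 0], "translation": [0.0079, 0.0009, 0.0033], "jaw": 1},
    {"delta_rot": [0, 0, 0], "translation": [0.0081, 0.0009, 0.003], "jaw": 1}
  ]
}}

```text
time: 14.5
ee_pos: [0.5923, 0.1862, 0.2657]
ee_rot: [[-0.111, 0.994, -0.001], [0.994, 0.111, -0.0], [-0.0, -0.001, -1.0]]
contact_force: [-5.9, -1.6, 3.5]
gripper_width: 0.011
```

Call:
{"name": "apply_moves", "arguments": {
  "deltas": [
    {"delta_rot": [0, 0, 0], "translation": [0.0082, 0.0009, 0.0027], "jaw": 1},
    {"delta_rot": [0, 0, 0], "translation": [0.0083, 0.0009, 0.0024], "jaw": 1},
    {"delta_rot": [0, 0, 0], "translation": [0, 0, 0], "jaw": 1}
  ]
}}

```text
time: 14.8
ee_pos: [0.6107, 0.1882, 0.2717]
ee_rot: [[-0.111, 0.994, 0.004], [0.994, 0.111, 0.001], [0.0, 0.004, -1.0]]
contact_force: [-2.2, -2.1, 5.6]
gripper_width: 0.0114
```

```bash
python3 side.py 4
```

```text
(no output)
```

View pics/side4.png

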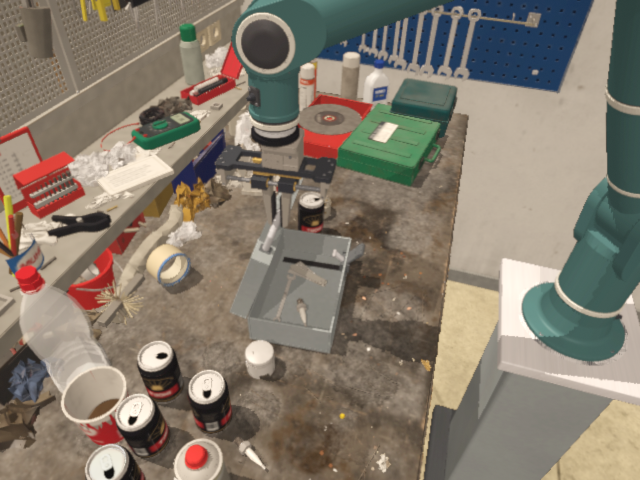

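The lid stands at about 71° (computed), with the bow at (270,240) in the side view, inside the fingers. I'm releasing and withdrawing upward.

Call:
{"name": "apply_moves", "arguments": {
  "deltas": [
    {"delta_rot": [0, 0, 0], "translation": [0, 0, 0], "jaw": 0.6},
    {"delta_rot": [0, 0, 0], "translation": [0, 0, 0], "jaw": 0.4},
    {"delta_rot": [0, 0, 0], "translation": [0, 0, 0], "jaw": 0.4},
    {"delta_rot": [0, 0, 0], "translation": [0, 0, 0], "jaw": 0.4}
  ]
}}

```text
time: 15.3
ee_pos: [0.6087, 0.1887, 0.2691]
ee_rot: [[-0.112, 0.994, 0.0], [0.994, 0.112, 0.0], [0.0, 0.0, -1.0]]
contact_force: [-0.1, -0.6, 0.1]
gripper_width: 0.0279
```

Call:
{"name": "apply_moves", "arguments": {
  "deltas": [
    {"delta_rot": [0, 0, 0], "translation": [0, 0, 0.005], "jaw": 0.4},
    {"delta_rot": [0, 0, 0], "translation": [0, 0, 0.015], "jaw": 0.4},
    {"delta_rot": [0, 0, 0], "translation": [0, 0, 0.025], "jaw": 0.4},
    {"delta_rot": [0, 0, 0], "translation": [0, 0, 0.025], "jaw": 0.4},
    {"delta_rot": [0, 0, 0], "translation": [0, 0, 0.02], "jaw": 0.4}
  ]
}}

```text
time: 15.8
ee_pos: [0.6091, 0.1883, 0.3622]
ee_rot: [[-0.111, 0.994, 0.003], [0.994, 0.111, 0.001], [0.001, 0.003, -1.0]]
contact_force: [1.3, -0.2, -0.3]
gripper_width: 0.0279
```

Call:
{"name": "apply_moves", "arguments": {
  "deltas": [
    {"delta_rot": [0, 0, 0], "translation": [-0.03, 0, 0], "jaw": 0.4},
    {"delta_rot": [0, 0, 0], "translation": [-0.04, 0, 0], "jaw": 0.4},
    {"delta_rot": [0, 0, 0], "translation": [-0.04, 0, 0], "jaw": 0.4},
    {"delta_rot": [0, 0, 0], "translation": [-0.03, 0, 0], "jaw": 0.4},
    {"delta_rot": [0, 0, 0], "translation": [0, 0, 0], "jaw": 0.4}
  ]
}}

```text
time: 16.3
ee_pos: [0.466, 0.189, 0.361]
ee_rot: [[-0.114, 0.993, 0.001], [0.993, 0.114, 0.003], [0.003, 0.001, -1.0]]
contact_force: [0.3, -0.8, 0.1]
gripper_width: 0.0276
```

```bash
python3 side.py 5; python3 - <<'E'
from h import *
c=imaging.capture("side");p=[.5854,.1202,np.radians(6.29)]
for t in (60,65,70,75):
    a=np.radians(t);x=.085-.212*np.cos(a)+.018*np.sin(a);z=.07+.212*np.sin(a)+.018*np.cos(a)
    xc=.085-.173*np.cos(a)+.036*np.sin(a);zc=.07+.173*np.sin(a)+.036*np.cos(a)
    print(t,proj(c,w(p,[[x,.105,z],[x,.025,z],[xc,.14,zc],[xc,-.14,zc]])).round(0).tolist())
E
```

```text
60 [[294.0, 241.0], [304.0, 212.0], [269.0, 262.0], [304.0, 172.0]]
65 [[284.0, 236.0], [295.0, 208.0], [261.0, 259.0], [298.0, 170.0]]
70 [[274.0, 232.0], [285.0, 204.0], [252.0, 256.0], [291.0, 168.0]]
75 [[264.0, 229.0], [276.0, 201.0], [244.0, 254.0], [284.0, 166.0]]
```

View pics/side5.png

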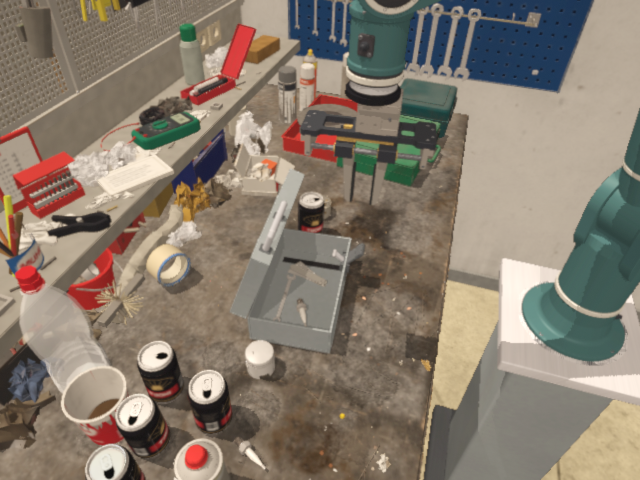

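View pics/scene5.png

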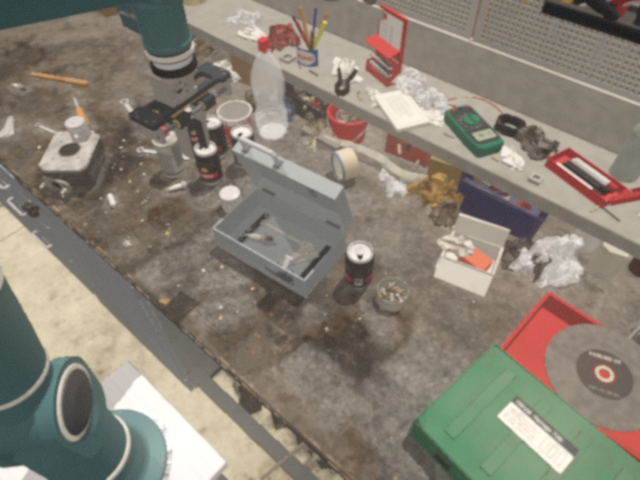

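The bow ends at about (266,245) and (283,208) in the side view, which fits a lid angle of 70–75°. In the scene view the can (359,265), tin (392,295) and piston (230,197) are where they started. I'm handing in.

```bash
python3 - <<'E'
from station import manip
print(manip.hand_in(), manip.get_state()["time"])
E
```

```text
the job is handed in; nothing more can be done
the job is handed in; nothing more can be done
```

The tool box is open, with the lid standing at about 70°, and the job was handed in at about 16.5 s.

- **Paddle:** I pinched it with 12 N and raised it along its arc to about 0.91 rad. There the tool stopped advancing and the pull at the grip rose from about 6 N to about 12 N. I took that as the firm stop and let go. In the pictures the paddle stayed up.
- **Lid:** The first lift held steady at about 7 N well past the 4 mm a held lid would give, so the latch had let go. I then followed the arc and released the bow handle. Partway up, my path was a few mm off the true arc. This put up to about 20 N on the already free lid, and I corrected it.
- **Last checks:** The gripper position gave about 71° for the lid, and the side picture gave 70–75°. The lid stayed put after release. The gripper was clear and touching nothing, and the piston, can and tin showed no movement. The side-view pixels of the lid's far corner fit an angle nearer 65°, but that was a rough reading and still above 60°. None of the checks failed.

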